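Shut off the blast air and hold up the cleaned spark plug for inspection

TASK

The spark plug in the blue blast cleaner has been cleaned. First shut off the air: turn the red lever of the ball valve a quarter turn, until it stands square across its pipe against its stop. Then draw the plug up out of the rubber port, turn it on its side (level to within 30 degrees, either way round) and finish while still holding it so, motionless in the gripper at least 18 cm above the bench, for inspection; leave the valve shut and the things lying round the cleaner where they are.

Things in the scene. Friction and masses are not known exactly. Their poses are not given: they have to be found in the camera images.
- cleaner: spark-plug blast cleaner, fixed to the bench: blue box 106 x 98 x 80 mm on a base plate 132 x 112 mm, gauge in front. Origin centre of the plate's underside; x to its back, y to its left (brass silencer out to 86 mm), z up. On top an aluminium turret, 62 mm wide, with the port. On its right the air pipe runs out at x 20, z 60 mm through a brass valve to an elbow at y -142 mm, then down
- port (a point): centre of the port's mouth, on top of the black rubber, 106 mm above the bench, straight above the cleaner's origin: a hole 16 mm wide, 22 mm deep; the plug's shoulder sits on its rim. Overhead a wall shelf, underside 71 cm above the bench (65 cm at a bracket at y = -0.32 m, x over 0.61 m), begins at x = 0.59 m: do not lift the arm into it
- air_valve (a joint): angle of the valve lever: 0 = open, in line with the pipe, pointing away from the box (cleaner's -y); grows clockwise seen from above up to the stop at 1.571 = shut, square across the pipe, pointing to the cleaner's front (-x). Starts at 0 to 0.45, stays where left, takes about 0.15 Nm (2 to 3 N at the grip)
- valve_hinge (a point): point on the lever's vertical hinge line at the lever's mid height, 101 mm above the bench
- lever_grip (a point): middle of the lever's red grip, 65 mm from the hinge line, 101 mm above the bench; the grip is 58 mm long (34 to 92 mm from the hinge line), 16 mm wide, 11 mm thick, flat. The pipe elbow below it ends 74 mm above the bench
- plug: spark plug, 71 mm long, about 57 g, loose, upright in the port with its threaded firing end down. Origin: on its axis at the underside of its shoulder, at first on the port's mouth; z along the plug to the terminal. Along z: thread 14 mm thick from -18 to 0 mm, shoulder and hexagon 19 mm thick to 16 mm, white insulator to 45 mm, terminal 7 mm thick to 53 mm
- plug_grip (a point): middle of the plug's white insulator on its axis, 34 mm along z from the plug's origin; 13 mm thick here: the place to grip
- spare_plug: bystander: a second, like spark plug, lying on the bench at the left front of the cleaner, 71 mm long, 19 mm high; origin on its axis at its shoulder, its y axis pointing to its firing end
- feeler_gauge: bystander: closed white feeler gauge, 42 x 99 x 14 mm, lying farther to the left of the cleaner; origin under its centre, y axis along it
- paste_jar: bystander: jar of paste with a black lid, 64 mm diameter, 76 mm high, standing to the left of the cleaner; origin under its centre
Things that resemble listed ones, but are neither listed nor needed, are in the scene too. What is shaped like the plug but brown or yellow is not meant.

How it is judged:
On the way, in this order (a step that is already met when the one before it is completed fails the run):
1. the air valve is shut (lever within about 5 degrees of its stop) while the plug still sits in its port (value of joint air_valve above 1.48 rad and distance between plug and port below 0.01 m), for 0.2 s.
2. the plug is drawn clear of the port, the valve still shut (value of joint air_valve above 1.45 rad and z of plug in the frame of cleaner above 0.13 m), for 0.1 s.
At the end, for the whole second after the job is handed in: valve lever within about 7 degrees of its shut stop; plug held still in the fingers, its origin at least 17.5 cm above the bench, its long axis within 33 degrees of level, clear of the cleaner; spare plug, feeler gauge and paste jar within 2 cm of where they were (value of joint air_valve above 1.45 rad and height (world z) of plug above 0.175 m and angle between plug's own z axis and vertical between 0.99 and 2.15 rad and contact force between plug and the fingers above 1 N and contact force between plug and cleaner below 0.2 N and linear speed of plug below 0.03 m/s and angular speed of plug below 0.3 rad/s and distance of each of spare_plug, feeler_gauge, paste_jar from where it was at the start of the episode below 0.02 m); the arm keeps its last pose, push and grip.
It fails at once if the plug is lifted out of its port while the air is still on (value of joint air_valve below 1.4 rad and distance between plug and port above 0.012 m).
It fails at once if a bystander is knocked away (distance of any of spare_plug, feeler_gauge, paste_jar from where it was at the start of the episode above 0.03 m).
It also fails if it takes over 48 s, if anything falls off the work surface, if the arm or the gripper's body presses on something with over 40 N, if the wrist force passes 120 N, or if a joint passes its speed limit or range.

ROBOT

A 7-joint arm with a two-finger parallel gripper is mounted at the origin on a cart in front of the work surface, level with it; the furniture and walls round the work are solid. World frame = base frame: x ahead of the robot, y to its left, z up, the work surface at z = 0. Lengths are in m, angles in rad, forces in N, time in s.
With the tool pointing down it reaches from about 0.425 to 0.825 m from the base axis. Payload 3.6 kg.
Tool frame: the origin (TCP) lies where the fingers leave the gripper's body, on its centre line; the fingertips stand 73 mm ahead of it and the grasp point (between the pads) lies 54 mm ahead of it; z points along the fingers, y is the line along which they close (so a half turn about z gives the same grasp; the last joint's range is limited). The gripper opens to 85 mm and grips with 20 to 120 N. Pads are 22 mm wide; open, the fingers measure 114 mm over their backs; the gripper's body (76 mm by 85 mm) begins 54 mm behind the grasp point. The pads swing forward as they close: fully open they stand 13 mm farther back than shut.
Start: joints at [-1.339, 0.615, -0.013, 1.423, 0.008, 1.103, -0.04], TCP at [0.166, 0.629, 0.304] pointing down, gripper open.
Joint ranges: [-3.12, 3.12], [-0.3, 2.06], [-1.34, 1.32], [0.26, 2.42], [-1.36, 4.5], [0.01, 1.98], [-2.84, 2.84]. Speed limits (rad/s): [2.79, 2.79, 3.14, 3.14, 3.14, 3.14, 3.14].

INTERFACE

Orientations are given as a unit quaternion [x, y, z, w].
In Python, from station import arm, snapshot, camera_info, ticket gives the robot as it stands. Calls block until the motion is done:
- arm.movep(position, orientation): joint-space move of the TCP to a pose.
- arm.line_to(position, velocity=0.15, ori=None): straight line of the TCP; ori=None keeps the orientation; velocity is the mean speed in m/s.
- arm.move_j(angles): joint-space move.
- arm.move_gripper(opening, effort=None): opening from 0.0 (shut) to 1.0 (fully open); effort is the grip in N (None keeps the last); returns when the fingers have stopped.
- arm.pause(seconds).
- arm.ik(position, orientation): joint angles nearest the present ones, or None.
- snapshot(name): name is "scene" or "top"; returns the picture (420x560x3 uint8, blue, green, red); there is no depth.
- camera_info(name): a dict with "fx", "fy", "cx", "cy" (pixels), "dist_coeffs" ([k1, k2, p1, p2, k3] as OpenCV has them; the pictures are not rectified), "R" (3x3) and "t" (3): a world point X has camera coordinates R X + t. Camera axes: x right, y down, z forward; pixel columns grow to the right and rows downward; lengths in m; the calibration is good to about 2 mm. A picture is of the moment at which its call begins. camera_info takes no time and is no camera call.
A pose or a line that the arm cannot do raises arm.MotionError and nothing moves.
- ticket.finish_job(): hands the job in; it is judged then, once.
Readings, each from a call of its own:
- arm.read_time(): time.
- arm.read_joint_positions(): joint angles.
- arm.read_dq(): joint speeds.
- arm.read_effort(): joint torques, N m.
- arm.read_tool_pos(): TCP position.
- arm.read_eef_rot(): TCP orientation.
- arm.read_ft_force(): force on the tool from outside, world axes, zero at the start.
- arm.read_wrist_torque(): the same for the moment, N m.
- arm.read_opening(): opening from 0.0 (shut) to 1.0 (fully open).
- arm.read_finger_force(): force on a finger pad.
Only numpy, scipy, OpenCV 4.12 (cv2) and the standard library are available. Lean on these libraries where they do the work, as an engineer would, in place of code of your own. Each camera call takes 0.05 s, during which the arm holds its last target. There are 200 camera calls.

## Working session

There is one attempt and no reset: what is moved stays moved. The work goes in short steps, each a Python script; the robot and the scene stay as the last script left them, time stands still between calls to the robot, and variables do not carry over. Pictures are saved under pics/ and viewed, at most 10 in all, crops included, and the job is handed in when it is done.

```bash
ls; mkdir -p pics
python3 - <<'E'
from station import arm, snapshot, camera_info
import cv2, numpy as np
for n in("scene","top"):
    im=snapshot(n); cv2.imwrite(f"pics/{n}0.png",im)
    c=camera_info(n); R=np.array(c["R"]); print(n,c["fx"],c["fy"],c["cx"],c["cy"],c["dist_coeffs"],-R.T@np.array(c["t"]),R.round(3).tolist())
    cv2.imwrite(f"pics/{n}0v.png",cv2.resize(im,(800,600)))
print(arm.read_eef_rot(),arm.read_time())
E
```

```text
pics
scene 403.85829106483175 403.85829106483175 282.80992799513604 212.79056328330512 [0.02253137 0.         0.         0.         0.        ] [ 0.16523648 -0.62336482  0.49152482] [[0.87, -0.493, 0.018], [-0.177, -0.346, -0.921], [0.461, 0.798, -0.388]]
top 398.2306015165488 398.2306015165488 278.0824431409798 212.08355348334138 [-0.03687849  0.          0.          0.          0.        ] [0.50466585 0.11394831 0.973004  ] [[-0.025, -1.0, -0.0], [-0.992, 0.025, -0.12], [0.12, -0.003, -0.993]]
[ 1.28514013e-01  9.91706992e-01 -1.17223457e-03 -1.26485883e-04] 0.1
```

View pics/scene0v.png

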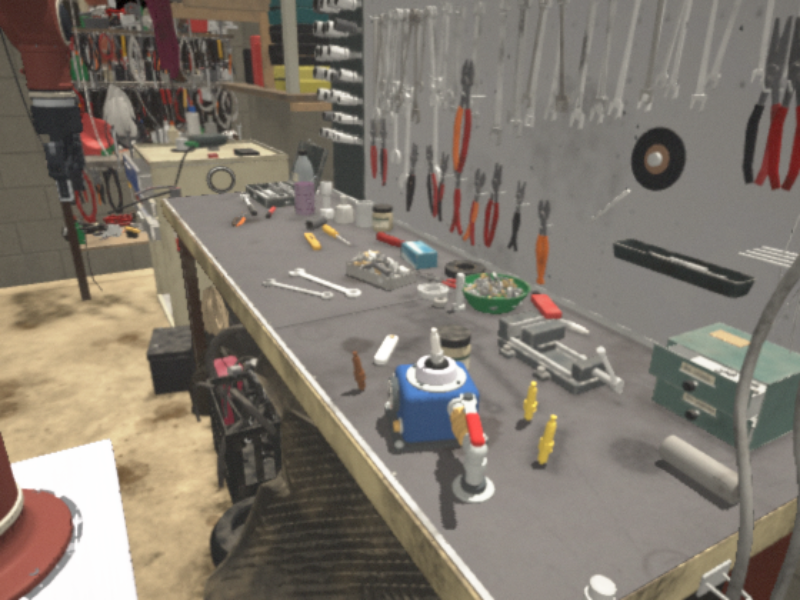

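View pics/top0v.png

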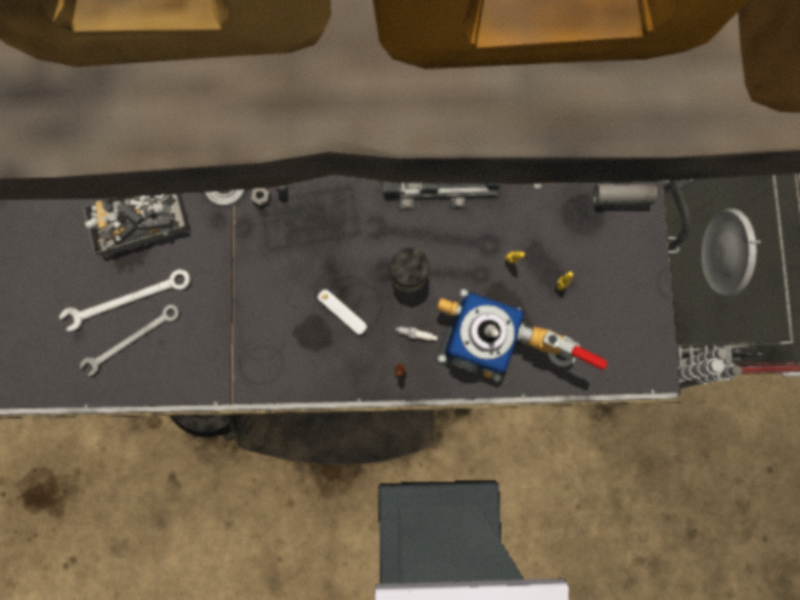

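The scene view (800x600) shows the white-topped plug standing in the cleaner at (436,345), with the red lever at (473,428). In the top view, the cleaner's port is at (490,332), the lever runs from (575,352) to (606,367), the spare plug is at (416,333), the feeler gauge at (342,311) and the jar at (410,270).

Plug candidates in the top view:
- White plug in the port (490,332). This fits, since it stands upright in the blue cleaner.
- White plug lying at (416,333). This is the spare.
- Brown (400,370) and yellow (514,257), (565,281). These are lookalikes.

I'll measure these and confirm in a crop.

```bash
cat > h.py <<'E'
from station import arm, snapshot, camera_info
import cv2, numpy as np
def ray(n,uv):
    c=camera_info(n);K=np.array([[c["fx"],0,c["cx"]],[0,c["fy"],c["cy"]],[0,0,1]])
    R=np.array(c["R"]);t=np.array(c["t"])
    p=cv2.undistortPoints(np.array([[uv]],float),K,np.array(c["dist_coeffs"]))[0,0]
    return -R.T@t, R.T@np.array([p[0],p[1],1.])
def plane(n,uv,z):
    o,d=ray(n,uv); return o+d*(z-o[2])/d[2]
def proj(n,X):
    c=camera_info(n);K=np.array([[c["fx"],0,c["cx"]],[0,c["fy"],c["cy"]],[0,0,1]])
    return cv2.projectPoints(np.array([X],float),cv2.Rodrigues(np.array(c["R"]))[0],np.array(c["t"]),K,np.array(c["dist_coeffs"]))[0][0,0]
def tri(u1,u2):
    (o1,d1),(o2,d2)=ray("scene",u1),ray("top",u2)
    s=np.linalg.lstsq(np.c_[d1,-d2],o2-o1,rcond=None)[0]
    a,b=o1+s[0]*d1,o2+s[1]*d2
    return (a+b)/2,np.linalg.norm(a-b)
def blob(im,kind,roi):
    h=cv2.cvtColor(im,cv2.COLOR_BGR2HSV); m=np.zeros(h.shape[:2],np.uint8)
    if kind=="red": k=((h[...,0]<8)|(h[...,0]>172))&(h[...,1]>150)&(h[...,2]>90)
    if kind=="blue": k=(abs(h[...,0].astype(int)-110)<12)&(h[...,1]>130)
    x0,y0,x1,y1=roi; m[y0:y1,x0:x1]=k[y0:y1,x0:x1]*255
    c=max(cv2.findContours(m,cv2.RETR_EXTERNAL,cv2.CHAIN_APPROX_NONE)[0],key=cv2.contourArea)
    return c
ROI={"top":(300,190,450,275),"scene":(260,220,360,360)}
def lever():
    """lever angle/centre from the top view; grip top face at z .1065"""
    im=snapshot("top"); c=blob(im,"red",ROI["top"])
    P=np.array([plane("top",p[0].astype(float),.1065)[:2] for p in c])
    r=cv2.minAreaRect((P*1000).astype(np.float32)); b=cv2.boxPoints(r)/1000
    e=[b[1]-b[0],b[2]-b[1]]; d=max(e,key=np.linalg.norm)
    return np.array(r[0])/1000,np.array(r[1]),d/np.linalg.norm(d)
E
python3 - <<'E'
from h import *
ims={n:cv2.imread(f"pics/{n}0.png") for n in("scene","top")}
c,sz,d=lever();print("lever",c,sz,d)
b=blob(ims["top"],"blue",ROI["top"])
P=np.array([plane("top",p[0].astype(float),.08)[:2] for p in b])
r=cv2.minAreaRect((P*1000).astype(np.float32));print("box",r,(cv2.boxPoints(r)).round(1).tolist())
for n in ims:
    c=blob(ims[n],"red",ROI[n]);m=cv2.moments(c);print(n,"red",m["m10"]/m["m00"],m["m01"]/m["m00"],cv2.boundingRect(c))
a=cv2.resize(ims["top"][195:275,300:440],None,fx=5.6,fy=5.6,interpolation=cv2.INTER_CUBIC)[:300*2]
cv2.imwrite("pics/ct.png",a); 
cv2.imwrite("pics/cs.png",cv2.resize(ims["scene"][225:355,270:350],(480,780),interpolation=cv2.INTER_CUBIC)[:600])
E
```

```text
lever [ 0.51913568 -0.1785177 ] [55.06895447 16.64290237] [0.44905755 0.89350283]
box ((563.1165161132812, -24.187850952148438), (101.22421264648438, 105.24142456054688), 70.09214782714844) [[496.3999938964844, -53.900001525878906], [595.4000244140625, -89.69999694824219], [629.7999877929688, 5.5], [530.9000244140625, 41.29999923706055]]
scene red 332.18562874251495 300.21157684630737 (326, 290, 13, 22)
top red 412.52029914529913 249.9668803418803 (400, 243, 25, 16)
```

View pics/ct.png

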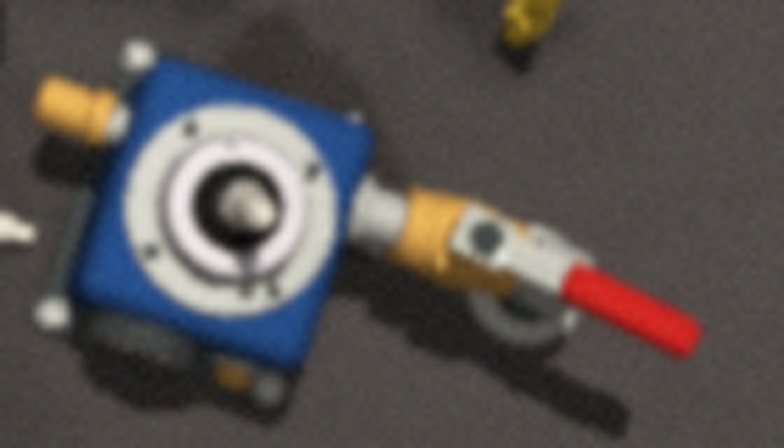

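View pics/cs.png

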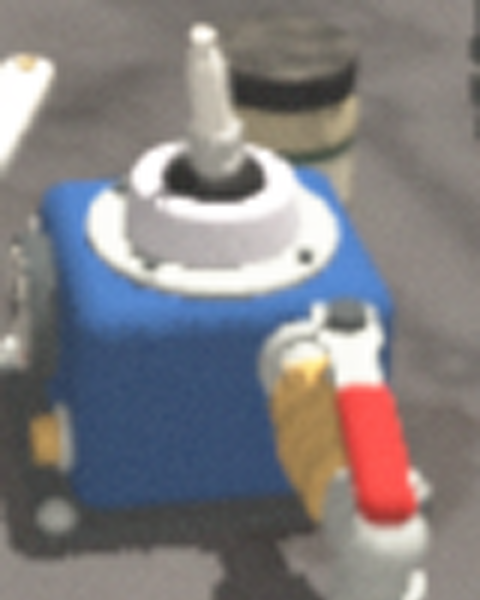

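The crops confirm it. The white plug stands upright in the port, with its terminal at top px (343.4,231.6) and scene px (303.8,230.8). The lever is slightly off the pipe line, with its hinge screw at top px (387,237.3).

Run:
```python
from h import *
print("tip",tri((303.8,230.8),(343.4,231.6)))
print("tip plane",plane("top",(343.4,231.6),.159),"port",plane("top",(341.96,231.96),.106), plane("top",(342,232),.1))
# hex/insulator in scene: axis low point
print("scene: axis at insulator base", plane("scene",(270+217/6,225+160/6),.115))
print("hinge screw",plane("top",(386.96,237.3),.112))
c,sz,d=lever();o=-d if d[1]>0 else d
print("grip",c,"hinge",c-.065*o)
x=np.array([.94,-.342]);y=np.array([.342,.94])
for p in (np.array([.566,-.026]),): print("hinge in cleaner",(c-.065*o-p)@x,(c-.065*o-p)@y)
print("red centroid tri",tri((332.2,300.2),(412.5,250.0)))
```

```text
tip (array([ 0.56011124, -0.02251938,  0.15167027]), np.float64(0.001008375576781966))
tip plane [ 0.55918133 -0.02104591  0.159     ] port [ 0.56202574 -0.02665371  0.106     ] [ 0.56233249 -0.02771089  0.1       ]
scene: axis at insulator base [ 0.55635916 -0.04067037  0.115     ]
hinge screw [ 0.54751259 -0.1229187   0.112     ]
grip [ 0.51928638 -0.1785607 ] hinge [ 0.55141759 -0.12205774]
hinge in cleaner 0.01914428412026169 -0.09528145373272896
red centroid tri (array([ 0.51863266, -0.18060807,  0.10079453]), np.float64(0.00035866293789358993))
```

```bash
cat >> h.py <<'E'
from scipy.spatial.transform import Rotation as Ro
HINGE=np.array([.5500,-.1225]); PLUG=np.array([.5605,-.0235]); TH0=np.deg2rad(-116.7)
def ori(a,p=0,flip=0):
    """tool yaw a, pitched forward by p from straight down"""
    return (Ro.from_euler("ZY",[a,-p])*Ro.from_euler("x",np.pi)*Ro.from_euler("z",np.pi*flip)).as_quat()
def push(th,off,r=.068,z=.095):
    """TCP xyz for closed fingers beside the lever: off = distance behind its centreline"""
    u=np.array([np.cos(th),np.sin(th)]);n=np.array([-u[1],u[0]]) # n: anticlockwise side
    return np.r_[HINGE+r*u+off*n,z+.054]
E
python3 - <<'E'
from h import *
f=lambda q:None if q is None else np.round(q,2)
for fl in(0,1):
    for k in(0,45,84):
        th=TH0-np.deg2rad(k); print("lever",fl,k,push(th,.024).round(3),f(arm.ik(push(th,.024),ori(th,0,fl))))
    az=np.arctan2(PLUG[1],PLUG[0])
    print("plug",fl,f(arm.ik([*PLUG,.194],ori(az,0,fl))))
    for p in(70,80,90):
        for x,z in((.45,.3),(.45,.4),(.5,.35),(.55,.35)):
            print("tilt",fl,p,x,z,f(arm.ik([x,-.02,z],ori(az,np.deg2rad(p),fl))))
E
```

```text
lever 0 0 [ 0.541 -0.194  0.149] [ 0.47  0.7  -0.27  1.8   0.28  0.67  2.72]
lever 0 45 [ 0.493 -0.167  0.149] [ 0.34  0.63 -0.08  1.96  0.09  0.55  2.09]
lever 0 84 [ 0.478 -0.121  0.149] [ 0.13  0.61  0.11  2.04 -0.13  0.51  1.54]
plug 0 [-0.43  0.71  0.71  1.83 -0.61  0.84 -1.02]
tilt 0 70 0.45 0.3 None
tilt 0 70 0.45 0.4 None
tilt 0 70 0.5 0.35 None
tilt 0 70 0.55 0.35 [ 0.75  0.57 -1.15  2.38  2.56  1.    2.33]
tilt 0 80 0.45 0.3 None
tilt 0 80 0.45 0.4 None
tilt 0 80 0.5 0.35 None
tilt 0 80 0.55 0.35 None
tilt 0 90 0.45 0.3 None
tilt 0 90 0.45 0.4 None
tilt 0 90 0.5 0.35 None
tilt 0 90 0.55 0.35 None
lever 1 0 [ 0.541 -0.194  0.149] [ 0.    0.74  0.5   1.82 -0.52  0.71  0.32]
lever 1 45 [ 0.493 -0.167  0.149] [-0.    0.67  0.44  1.97 -0.49  0.61 -0.49]
lever 1 84 [ 0.478 -0.121  0.149] [-0.37  0.81  0.94  2.05 -0.95  0.8  -0.77]
plug 1 [-0.02  0.61  0.04  1.81 -0.04  0.72  1.57]
tilt 1 70 0.45 0.3 None
tilt 1 70 0.45 0.4 None
tilt 1 70 0.5 0.35 None
tilt 1 70 0.55 0.35 [-0.19  0.35  0.21  2.4   3.13  0.83 -1.64]
tilt 1 80 0.45 0.3 None
tilt 1 80 0.45 0.4 None
tilt 1 80 0.5 0.35 None
tilt 1 80 0.55 0.35 None
tilt 1 90 0.45 0.3 None
tilt 1 90 0.45 0.4 None
tilt 1 90 0.5 0.35 None
tilt 1 90 0.55 0.35 None
```

```bash
cat > s1.py <<'E'
from h import *
arm.move_gripper(0.0,30)
p=push(TH0,.036,z=.103); q=ori(TH0,0,1)
arm.movep(p+[0,0,.12],q); print(arm.read_time(),np.round(arm.read_joint_positions(),2))
arm.line_to(p,.12); f0=np.array(arm.read_ft_force())
print("down",arm.read_tool_pos(),f0)
for k in np.r_[0:72:8,72:92:3]:
    th=TH0-np.deg2rad(k); arm.line_to(push(th,.023,z=.103),.08,ori(th,0,1))
    f=np.array(arm.read_ft_force())-f0; n=np.array([-np.sin(th),np.cos(th)])
    print(k,f.round(1),"tang",round(f[:2]@n,1))
    if f[:2]@n>9 or np.linalg.norm(f)>20: break
print(arm.read_time())
c,sz,d=lever();cv2.imwrite("pics/l1.png",cv2.resize(snapshot("top")[180:300,290:450],(800,600)))
print(c,sz,d,np.rad2deg(np.arctan2(*-d[::-1])))
E
python3 s1.py
```

```text
4.1667 [-0.27  0.75  1.05  1.67 -0.71  1.15  0.51]
down [ 0.55197997 -0.19987966  0.15784101] [-0.22389318  0.30614339 -0.15833597]
0 [-0.2 -0.1  0.8] tang -0.1
8 [ 0.5 -1.4  1.3] tang 1.2
16 [ 1.  -1.3  0.6] tang 1.6
24 [ 1.3 -0.4  0.6] tang 1.1
32 [ 0.1 -0.9 -0.3] tang 0.8
40 [-0.9 -1.   0.5] tang 0.6
48 [ 1.  -1.4  0.5] tang 1.6
56 [-0.3 -1.3  0.5] tang 1.3
64 [ 1.  -1.1  0.7] tang 1.1
72 [-0.2 -0.7  0.2] tang 0.8
75 [ 0.2 -2.1  0.4] tang 2.0
78 [ 0.  -1.9  0.2] tang 1.8
81 [-0.6 -1.4 -0.1] tang 1.6
84 [-1.  -6.2 -0.2] tang 6.1
87 [ -2.1 -11.   -2.9] tang 11.0
9.5
[ 0.49622534 -0.17470251] [168.26602173  58.38716507] [0.02894721 0.9995809 ] -91.65878
```

View pics/l1.png

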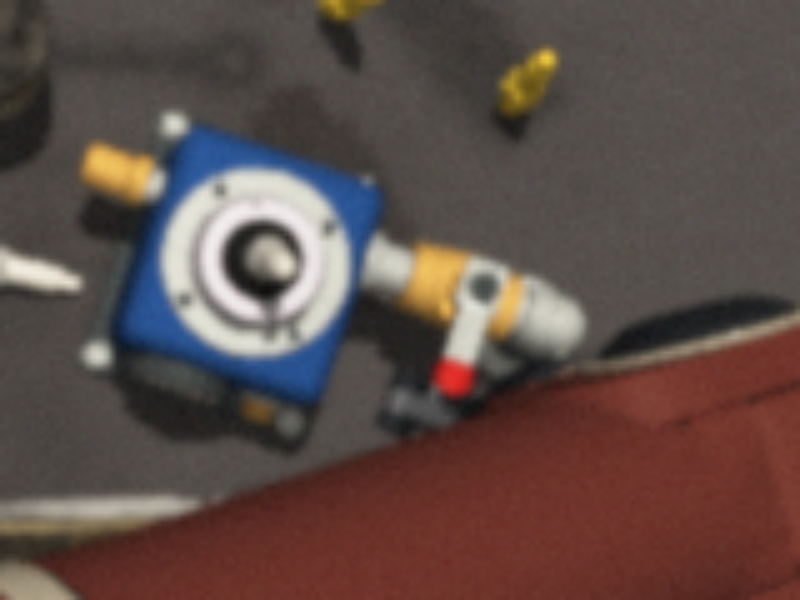

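The picture shows the lever now across the pipe, with its grip at (455,378) and its hinge at (485,287). The force rise at the end says it has reached the stop. Next I'll back off, check it again and hover over the plug.

```bash
cat > s2.py <<'E'
from h import *
p=np.array(arm.read_tool_pos()); th=TH0-np.deg2rad(85); n=np.array([-np.sin(th),np.cos(th),0])
f=np.array
arm.line_to(p-(-n)*.005 if False else p+n*.005,.05)
arm.line_to(p+n*.005+[0,0,.15],.15)
arm.move_j([-.02,.50,.04,1.6,-.04,1.04,1.57])
print(arm.read_tool_pos(),arm.read_time())
arm.move_gripper(.6)
im=snapshot("top");sc=snapshot("scene")
try: c,sz,d=lever();print(c,sz,d)
except Exception as e: print(e)
cv2.imwrite("pics/a.png",cv2.hconcat([cv2.resize(im[180:300,290:450],(400,300)),cv2.resize(sc[200:350,230:430],(400,300))]))
az=np.arctan2(PLUG[1],PLUG[0]);print(arm.ik([*PLUG,.26],ori(az,0,1)))
E
python3 s2.py
```

```text
[ 0.58548186 -0.02180054  0.31709008] 13.275
[ 0.55853607 -0.19080563] [148.47476196 184.58856201] [ 0.9997184  -0.02373032]
[-0.02611874  0.52366041  0.04444535  1.74479222 -0.02898027  0.87377451
  1.55987762]
```

View pics/a.png

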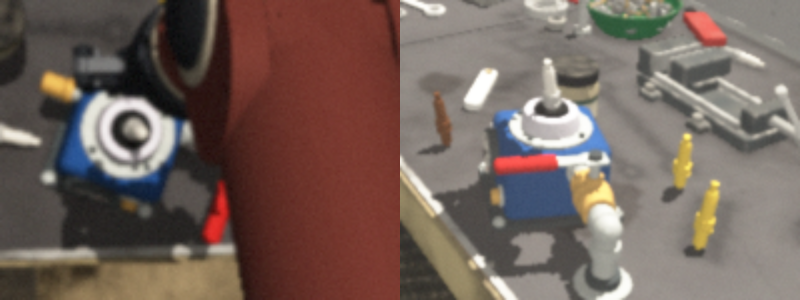

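The scene half shows the lever across the pipe pointing to the front, red from (497,166) to (555,162), with the plug still upright at (549,85). I'll compute the lever angle and then take the plug.

```bash
cat > s3.py <<'E'
from h import *
c=blob(snapshot("scene"),"red",(255,260,320,310))
P=np.array([plane("scene",p[0].astype(float),.101)[:2] for p in c]);vx=cv2.fitLine((P*1000).astype(np.float32),cv2.DIST_L2,0,.01,.01).ravel()
cen=P.mean(0);print("lever dir",np.rad2deg(np.arctan2(vx[1],vx[0])),"hinge->grip",cen-HINGE,np.rad2deg(np.arctan2(*(cen-HINGE)[::-1])))
az=np.arctan2(PLUG[1],PLUG[0]);q=ori(az,0,1)
arm.movep([*PLUG,.27],q); arm.line_to([*PLUG,.194],.1)
f0=np.array(arm.read_ft_force())
arm.move_gripper(0,40)
print("opening",arm.read_opening(),arm.read_finger_force(),np.array(arm.read_ft_force())-f0,arm.read_time())
cv2.imwrite("pics/g.png",cv2.resize(snapshot("scene")[200:320,240:400],(800,600),interpolation=cv2.INTER_CUBIC))
E
python3 s3.py
```

```text
lever dir -19.542831 hinge->grip [-0.06140874  0.02146611] 160.7323594417754
opening 0.1337874274192325 39.14206087589264 [-0.40893877 -6.27850454  3.86026348] 15.6917
```

View pics/g.png

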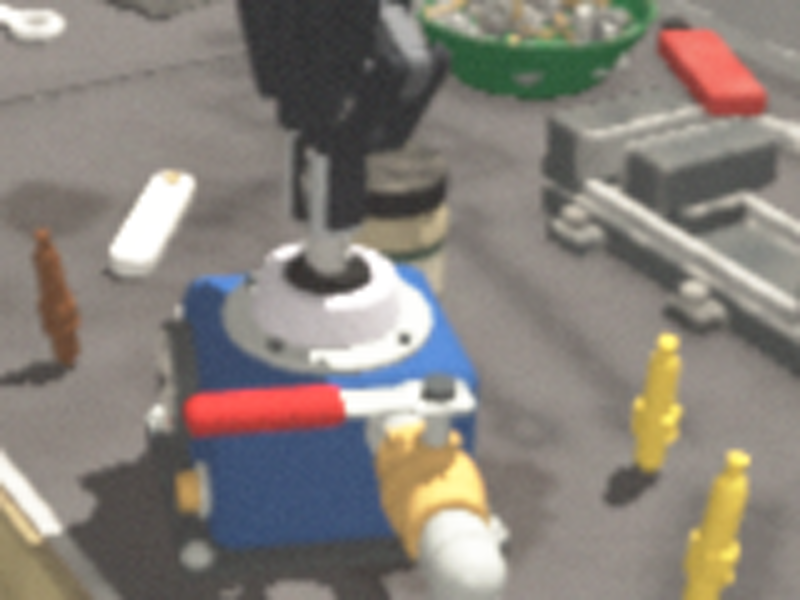

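The plug is held at its insulator (scene crop 325,200) and the lever stands at the stop (190–470, 405). Next I'll draw it up.

```bash
cat > s4.py <<'E'
from h import *
p=np.array(arm.read_tool_pos()); arm.line_to(p+[0,0,.05],.05)
print("open",arm.read_opening(),arm.read_finger_force(),arm.read_ft_force())
arm.line_to(p+[-.06,0,.20],.12)
q=np.array(arm.read_joint_positions());print(q.round(2),arm.read_tool_pos(),arm.read_opening(),arm.read_time())
for s in(1,-1):
  for a in(60,90,120):
    for P in(65,75,90):
      for fl in(0,1):
        r=arm.ik([.5,-.02+.0*s,.40],ori(s*np.deg2rad(a),np.deg2rad(P),fl))
        if r is not None: print(s*a,P,fl,np.round(r,2),"max",abs(r-q).max().round(2))
E
python3 s4.py
```

```text
open 0.13106809994337956 38.93031656742096 [-0.29633059  0.09250157 -0.64848509]
[-0.03  0.3   0.05  1.7  -0.02  1.15  1.56] [ 0.50075677 -0.02634153  0.39427304] 0.1327002782572454 18.4167
60 65 0 [ 0.28  0.36  0.2   2.05 -1.35  1.27  0.78] max 1.34
60 65 1 [ 0.29  0.36  0.18  2.05 -1.35  1.26 -2.37] max 3.92
60 75 0 [ 1.19  0.66 -1.14  2.07 -1.2   0.7   0.7 ] max 1.22
60 75 1 [ 1.    0.51 -0.77  2.07 -1.34  0.96 -2.32] max 3.87
90 65 0 [ 0.23  0.51  0.25  1.77 -1.05  1.67  0.85] max 1.03
90 65 1 [-0.07  0.6   0.75  1.78 -1.15  1.91 -2.15] max 3.71
90 75 0 [ 0.27  0.57  0.22  1.8  -1.14  1.77  0.91] max 1.12
90 75 1 [ 0.06  0.62  0.56  1.8  -1.2   1.94 -2.14] max 3.7
90 90 0 [ 0.48  0.65 -0.07  1.83 -1.21  1.79  0.94] max 1.19
90 90 1 [ 0.32  0.65  0.18  1.84 -1.26  1.93 -2.15] max 3.7
120 65 0 [ 0.25  0.63  0.06  1.51 -0.73  1.92  0.94] max 0.78
120 65 1 [ 0.19  0.64  0.18  1.51 -0.76  1.96 -2.16] max 3.71
120 75 0 [ 0.39  0.69 -0.16  1.51 -0.77  1.95  0.86] max 0.8
120 75 1 [ 0.42  0.69 -0.2   1.51 -0.76  1.93 -2.3 ] max 3.86
120 90 0 [ 0.55  0.8  -0.43  1.54 -0.83  1.96  0.75] ma
[... 489 characters left out ...]
.3 ] max 1.03
-90 65 1 [-0.67  0.51  0.4   1.82  0.89  1.4  -0.7 ] max 2.26
-90 75 0 [-0.34  0.54 -0.13  1.83  1.1   1.72  2.23] max 1.12
-90 75 1 [-0.68  0.56  0.37  1.85  1.    1.49 -0.79] max 2.35
-90 90 0 [-0.48  0.63  0.06  1.88  1.19  1.79  2.17] max 1.21
-90 90 1 [-0.63  0.64  0.28  1.89  1.15  1.67 -0.93] max 2.49
-120 65 0 [-0.29  0.61 -0.01  1.54  0.71  1.9   2.21] max 0.75
-120 65 1 [-0.59  0.66  0.51  1.56  0.57  1.73 -0.72] max 2.27
-120 75 0 [-0.44  0.68  0.21  1.56  0.74  1.91  2.28] max 0.77
-120 75 1 [-0.6   0.72  0.52  1.57  0.66  1.79 -0.73] max 2.29
-120 90 0 [-0.6   0.8   0.49  1.6   0.8   1.91  2.38] max 0.82
-120 90 1 [-0.61  0.81  0.52  1.6   0.8   1.89 -0.75] max 2.3
```

```bash
cat > s5.py <<'E'
from h import *
arm.movep([.5,-.02,.40],ori(-np.pi/2,np.deg2rad(85),0)); arm.pause(.7)
print(arm.read_tool_pos(),Ro.from_quat(arm.read_eef_rot()).as_matrix()[:,2],arm.read_opening(),arm.read_finger_force(),abs(np.array(arm.read_dq())).max(),arm.read_time())
s=snapshot("scene");t=snapshot("top")
cv2.imwrite("pics/f.png",cv2.hconcat([cv2.resize(s[120:360,160:480],(400,300)),cv2.resize(t[120:330,170:450],(400,300))]))
E
python3 s5.py
```

```text
[ 0.50000434 -0.01998925  0.39999392] [ 3.03950626e-05 -9.96191393e-01 -8.71935073e-02] 0.12921024821941857 38.85839581489563 0.00239510064575025 20.2167
```

View pics/f.png

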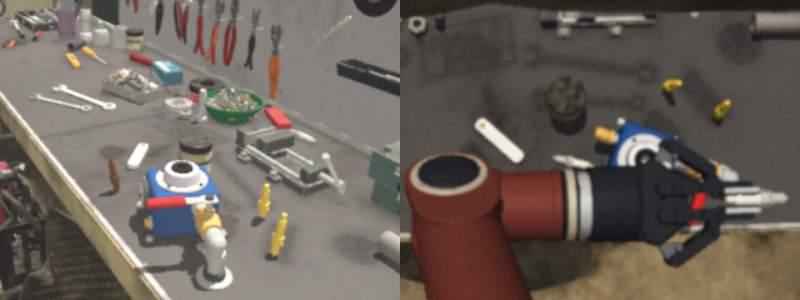

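The plug lies level in the fingers at (755,198) in the top half, the port is empty, the lever is still shut at (180,203), and the bystanders are where they were.

```bash
python3 -c "
from station import ticket
print(ticket.finish_job())"
```

```text
the job is handed in; nothing more can be done
None
```

I shut the air valve to its stop, then drew the plug and handed in the job at about 20 s, with the plug held still and about level (tool 5° off horizontal), roughly 0.4 m above the bench; the hand-in returned no verdict.

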